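# Hang the keyhole cover on the sloping drive housing and latch it

## Robot

A 6-joint arm with a two-finger parallel gripper is mounted at the origin on a cart in front of the work surface, level with it; the furniture and walls round the work are solid. World frame = base frame: x ahead of the robot, y to its left, z up, the work surface at z = 0. Lengths are in m, angles in rad, forces in N, time in s.
With the tool pointing down it reaches from about 0.4 to 0.825 m from the base axis. Payload 7 kg.
Tool frame: the origin (TCP) lies on the mounting face of the last link; the fingertips stand 178 mm ahead of it and the grasp point (between the pads) lies 159 mm ahead of it (arm.tcp_to_grasp is the distance from the TCP to the grasp point, in m); z points along the fingers, y is the line along which they close (so a half turn about z gives the same grasp; the last joint's range is limited). The gripper opens to 88 mm and grips with 3 to 60 N. Pads are 19 mm wide; open, the fingers measure 130 mm over their backs; the gripper's body (78 mm by 193 mm) begins 47 mm behind the grasp point.
Start: joints at [-0.879, 0.359, 0.012, 0, -1.224, -0.288], TCP at [0.265, -0.621, 0.405] pointing down, gripper open.
Joint ranges: [-3.07, 3.07], [-1.43, 2.12], [-1.02, 1.25], [-3.03, 1.67], [-3.05, -0], [-3.03, 3.03]. Speed limits (rad/s): [2.39, 2.39, 3.01, 3.14, 3.14, 3.14].

## Interface

Orientations are given as a unit quaternion [w, x, y, z].
In Python, from plant import arm gives the robot as it stands.
- The arm moves only by the tool jog_arm, never from a script. Its argument "motion" is a list of rows, each an object with "fingers": the closure, from 0 (fully open) to 1 (shut); "slide": the shift along the tool's x, y, z in m, a list of three; "turn": the turn, a rotation vector about the tool's x, y, z in degrees, a list of three. In form: [{"fingers": fingers, "slide": [dx, dy, dz], "turn": [rx, ry, rz]}, ...]. A call has 1 to 10 rows; each row is the pose to reach, as a shift and turn from the pose commanded when the call began, along the tool's axes at that moment; what a row does not reach only later rows make up. A row lasts 1/12 s, in which the tool goes at most 41.7 mm and 7.16 degrees, less where a joint would pass 70% of its speed; a pose out of reach is approached as far as the arm can. A call with a gripper value outside its range is refused whole. The fingers move at their own pace and stop on an object; "force" is the grip in N (left out, the last holds). Time passes only in rows, so rows that repeat a pose let the fingers close. It gives the time, the measured TCP pose, the force and the opening at its end, in the units of the state.
- arm.get_obs(): the state, without advancing time (a new reading comes with each control period).
- arm.snapshot(name): name is "scene" or "side" or "wrist"; returns the picture (480x640x3 uint8, red, green, blue); there is no depth.
- arm.camera_model(name): a dict with "fovy" (degrees; the focal length in pixels is half the picture's height over the tangent of half this angle, whatever the lens; pixels are square), "cx", "cy" (the principal point, pixels), "eye" and "attitude" of the camera in the world. Camera axes: x right, y down, z forward; pixel columns grow to the right and rows downward; lengths in m; the calibration is good to about 2 mm. A picture is of the moment at which its call begins: read the wrist's pose just before it. camera_model takes no time and is no camera call; for the wrist camera it gives the pose at the moment of the call.
- arm.finish_job(): hands the job in, once; it reports no verdict.
The state is a dict: "clock": time; "q": joint angles; "qd": joint speeds; "joint_torque": joint torques, N m; "tool_pos": TCP position; "orientation": TCP orientation; "force": force on the tool from outside, world axes, zero at the start; "wrist_torque": the same for the moment, N m; "gripper_width": finger opening in m.
Only numpy, scipy, OpenCV 4.12 (cv2) and the standard library are available. Lean on these libraries where they do the work, as an engineer would, in place of code of your own. Each camera call takes 0.05 s, during which the arm holds its last target. There are 200 camera calls.

## Task

Refit the inspection cover on the sloping face of the drive housing: lift the loose cover plate by its handle, pass the round part of its keyhole over the screw head, lay it on the face and slide it down the slope until the screw's neck is fully home at the end of the narrow slot, with the cover flat and square. Then turn the latch above it all the way until its knob end points straight down the slope at the cover, so the cover cannot slide back up. Leave the oil can, spanner, horseshoe and hammer where they are.

Things in the scene. Friction and masses are not known exactly. Their poses are not given: they have to be found in the camera images.
- cover: loose grey plate 140 (x) x 90 (y) x 5 mm, about 0.25 kg, lying flat, handle up. Origin: centre of the underside; x along its length toward the slot end of the keyhole, z out of the handle side. Keyhole on the centre line: round opening 26 mm across centred at x = +22 mm, running into a 12 mm wide slot whose round end is centred at x = +46 mm. A bow handle stands on the other half
- handle (a point): centre of the cover's handle bar, at (-18, 0, 38) mm in the cover's axes. The straight bar runs along x: 48 mm long, 12 mm wide (y), 12 mm high, on a 10 mm thick post at each end (28 mm clear between the posts)
- slot_seat (a point): point of the cover where the screw's axis passes when the screw is fully home in the slot: (48, 0, 0) mm in the cover's axes, on its underside. Home, it lies on screw_foot and the cover's axes lie along those of the face: the cover's origin is then at x = -48 mm of the face. The cover goes on over the screw head with its origin at x = -22 mm, 26 mm higher up the slope
- face: fixed sloping face, 231 x 172 mm, of a grey housing (220 deep, 170 wide, 155 mm high) on the table; tilted 30 degrees from horizontal, it looks up and to the robot's left. Origin on its surface at the screw's foot, 108 mm above the table; x up the slope, y level, left as one looks at it, z straight out of it. Extent x = -136 to +95 mm; opening 60 x 56 mm below the screw (x = -105 to -45 mm)
- screw_foot (a point): where the screw leaves the face (the origin of the face). The screw stands out along z of the face: neck 8 mm in diameter out to 11 mm from the face, then a head 18 mm in diameter from 11 to 16 mm; the 5 mm cover lies behind the head
- latch (a joint): angle (rad) of the latch on the face above the cover. 0: knob end points to +y of the face, out of the way; grows as that end swings down the slope; 1.57, at a stop: it points straight down the slope (-x of the face), its end 7 mm above the hung cover's edge. Stays where it is left; turning takes 1 to 2 N at the knob. While open it clears the raised cover
- latch_knob (a point): point to grip on the latch's round steel knob, on its axis, 32 mm out from the face; the knob is 14 mm in diameter, stands along z of the face from 8 to 44 mm out, 38 mm from the pivot axis. The latch bar under it is 14 mm wide, 2 to 8 mm out from the face
- latch_pivot (a point): where the latch's pivot axis (along z of the face) meets the face: (74, 0, 0) mm in the axes of the face
- oil_can: bystander: copper-brown pump oil can, the one in front of the vise (another stands at the table's far left edge), 61 mm across, 181 mm high with its thin spout, standing; origin at the centre of its underside
- spanner: bystander: double open-end spanner, 216 mm long, lying; origin at the centre of its underside
- horseshoe: bystander: horseshoe, 118 x 124 x 9 mm, lying; origin at the centre of its underside
- hammer: bystander: hammer with a wooden handle, 258 mm long, lying; origin at the centre of its underside

How it is judged:
By the outcome, as a careful person would: the job done as asked, in the order asked, and still so for the second after the job is handed in, with the robot touching nothing.
It also fails if it takes over 56 s, if anything falls off the work surface, if the arm or the gripper's body presses on something with over 40 N, if the wrist force passes 120 N, or if a joint passes its speed limit or range.

## Working session

There is one attempt and no reset: what is moved stays moved. The work goes in short steps, Python scripts to look and compute and a tool call to move; the robot and the scene stay as the last step left them, time stands still between calls to the robot, and variables do not carry over. Pictures are saved under pics/ and viewed, on a budget of 10 in all, crops included, one or two more only if the job needs it, and the job is handed in when it is done.

Besides the shell and the picture viewer there is one more tool, called after "Request:" as name(argument=value, ...) on one line, values as JSON. jog_arm: Moves the arm, as the interface text tells. Its arguments: {"type":"object","properties":{"motion":{"type":"array","items":{"type":"object","properties":{"fingers":{"type":"number"},"slide":{"type":"array","items":{"type":"number"}},"turn":{"type":"array","items":{"type":"number"}}}}},"force":{"type":"number"}},"required":["motion"]}

```bash
mkdir -p pics; python3 - <<'E'
from plant import arm
import cv2
for n in("scene","side","wrist"):
    m=arm.camera_model(n);print(n,m)
    cv2.imwrite(f"pics/{n}0.png",arm.snapshot(n)[:,:,::-1])
print(arm.get_obs(),arm.tcp_to_grasp)
E
```

```text
scene {'fovy': 46.71807559071155, 'cx': 316.6783296788904, 'cy': 231.19725464804748, 'eye': array([-0.24543387, -0.66881137,  0.68919567]), 'attitude': array([-0.47893879,  0.78783132, -0.32911791,  0.20401189])}
side {'fovy': 44.59002232709561, 'cx': 314.48547532764513, 'cy': 249.17815146637952, 'eye': array([0.12729022, 1.24381167, 1.01903573]), 'attitude': array([ 0.07877648, -0.15038217,  0.87764007, -0.44824924])}
wrist {'fovy': 67.23230835929031, 'cx': 321.019569669725, 'cy': 235.64467220000537, 'eye': array([ 0.20069372, -0.64790684,  0.3840054 ]), 'attitude': array([0.07111993, 0.54641026, 0.82731216, 0.10923539])}
{'clock': 0.15, 'q': array([-8.78915494e-01,  3.59199528e-01,  1.12825051e-02, -2.18532774e-04,
       -1.22411405e+00, -2.88110286e-01]), 'qd': array([-0.00031118, -0.00160874,  0.00432119,  0.00201655,  0.00103145,
        0.00013129]), 'joint_torque': array([-9.14240700e-04, -5.83277214e+01,  2.93289757e+01,  7.00118870e+00,
        8.79204716e-03, -9.86720056e-05]), 'tool_pos': array([ 0.26513918, -0.62059082,  0.40396479]), 'orientation': array([-1.99896295e-04, -2.00480196e-01,  9.79697555e-01,  5.93083552e-04]), 'force': array([-0.54241619, -0.12528815,  0.17824849]), 'wrist_torque': array([ 0.01996011, -0.01616843,  0.0183624 ]), 'gripper_width': 0.0876160240108556} 0.1593
```

View pics/scene0.png

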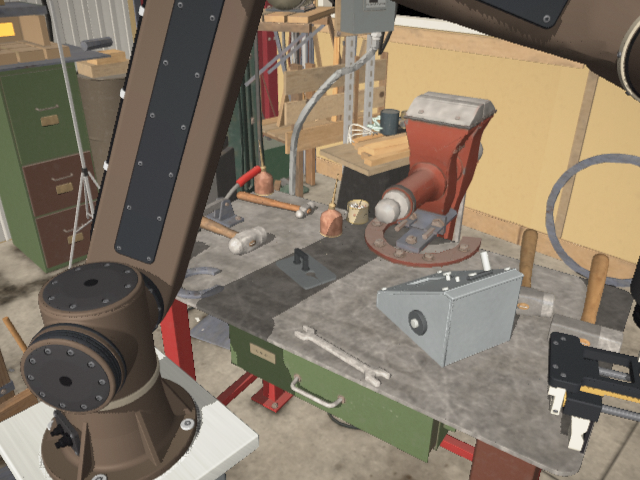

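View pics/side0.png

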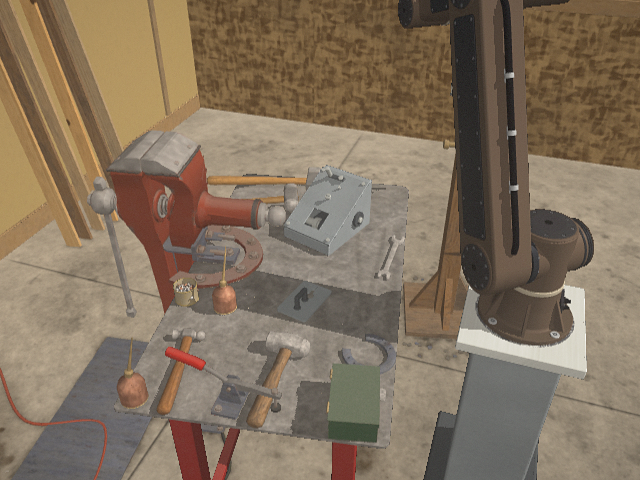

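```bash
cat > h.py <<'E'
import numpy as np,cv2
from scipy.spatial.transform import Rotation as R
def rot(q): return R.from_quat(np.roll(q,-1)).as_matrix()
def f(m): return 240/np.tan(np.radians(m['fovy'])/2)
def ray(m,u,v): return rot(m['attitude'])@np.array([(u-m['cx'])/f(m),(v-m['cy'])/f(m),1])
def onz(m,u,v,z):
    d=ray(m,u,v);return m['eye']+d*(z-m['eye'][2])/d[2]
def proj(m,P):
    c=(np.atleast_2d(P)-m['eye'])@rot(m['attitude']); return c[:,:2]/c[:,2:]*f(m)+[m['cx'],m['cy']]
E
python3 - <<'E'
import cv2,numpy as np
a=cv2.imread('pics/side0.png')[150:330,255:400];b=cv2.imread('pics/scene0.png')[240:295,265:345]
c=cv2.imread('pics/scene0.png')[240:320,370:450]
o=np.zeros((600,800,3),np.uint8)
A=cv2.resize(a,None,fx=3.3,fy=3.3,interpolation=2);o[:A.shape[0],:A.shape[1]]=A
B=cv2.resize(b,None,fx=4,fy=4,interpolation=2);o[:220,480:800]=B
C=cv2.resize(cv2.imread('pics/scene0.png')[240:365,370:530],None,fx=2,fy=2,interpolation=2);o[230:480,480:800]=C
cv2.imwrite('pics/m1.png',o)
E
```

```text
(no output)
```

View pics/m1.png

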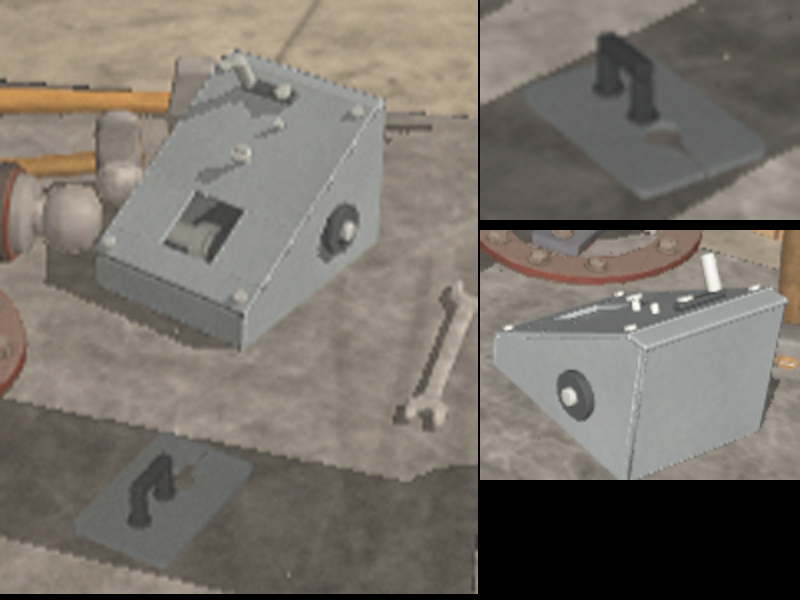

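```bash
cat >> h.py <<'E'
def face(p):  # p: x,y,yaw of the face; yaw=0 -> x_face horizontally along world -y
    Rf=R.from_euler('z',p[2]).as_matrix()@np.array([[0,1,0],[-np.cos(np.pi/6),0,.5],[.5,0,np.cos(np.pi/6)]]).T.T
    return Rf,np.array([p[0],p[1],.108])
def cover(p):
    return R.from_euler('z',p[2]).as_matrix(),np.array([p[0],p[1],0])
E
cat > fit.py <<'E'
from h import *
from plant import arm
from scipy.optimize import least_squares
S,C=arm.camera_model('side'),arm.camera_model('scene')
s=lambda u,v:(255+u/3.3,150+v/3.3)
b=lambda u,v:(265+(u-480)/4,240+v/4)
c=lambda u,v:(370+(u-480)/2,240+(v-230)/2)
def fit(fn,obs,p0):
    def res(p):
        Rm,t=fn(p);return np.concatenate([(proj(m,t+Rm@(np.array(P)/1000))-px).ravel() for m,P,px in obs])
    r=least_squares(res,p0,loss='soft_l1');print(r.x,np.round(res(r.x),1));return r.x
cov=fit(cover,[(S,(70,45,5),s(170,433)),(S,(70,-45,5),s(252,467)),(S,(-70,-45,5),s(163,570)),(S,(-70,45,5),s(75,525)),
 (C,(-70,45,5),b(525,97)),(C,(-70,-45,5),b(645,198)) ,(C,(70,-45,5),b(765,150)),(C,(-18,0,44),b(628,52))][:4]+
 [(C,(-70,-45,5),b(525,97)),(C,(70,-45,5),b(645,198)),(C,(70,45,5),b(765,150)),(C,(-18,0,44),b(627,50))],[.45,-.1,-1.2])
fa=fit(face,[(S,(0,0,16),s(240,152)),(S,(95,86,0),s(238,52)),(S,(95,-86,0),s(383,103)),(S,(-136,86,0),s(98,258)),(S,(-136,-86,0),s(243,312)),
 (S,(74,38,44),s(238,62)),(C,(74,38,44),c(710,257)),(C,(0,0,16),c(635,298)),(C,(-136,-86,0),c(495,334)),(C,(95,-86,0),c(630,347))],[.55,-.35,0])
E
python3 fit.py
```

```text
[ 0.54676783  0.14041221 -1.7981611 ] [-0.3 -2.4  2.8 -1.5  1.3 -2.7 -1.  -1.8 -1.9 -2.9 -1.9 -1.4  1.2 -0.7
 -0.6 -1.1]
[ 0.59451257 -0.21285842 -0.31316605] [ 1.8 -1.7 -2.5 -0.8 -0.4  0.   0.4 -4.6  2.1 -1.2  2.4 -2.5 -0.  -0.9
  0.1 -1.  -0.3 -0.4 -0.5 -5.8]
```

```bash
cat >> h.py <<'E'
G=.1593
def move(o,Rt,grasp):
    "slide and turn from state o to tool rotation Rt with the grasp point at grasp"
    R0=rot(o['orientation']);tcp=np.asarray(grasp)-G*Rt[:,2]
    sl=R0.T@(tcp-o['tool_pos']);tu=R.from_matrix(R0.T@Rt).as_rotvec(degrees=True)
    print('slide',np.round(sl,4),'turn',np.round(tu,2))
def state(o): print('t',round(o['clock'],2),'tcp',o['tool_pos'].round(4),'F',o['force'].round(1),'w',round(o['gripper_width'],4),'q',o['q'].round(2))
FLIP=np.diag([1.,-1,-1])   # tool x = object x, tool z = -object z
E
python3 - <<'E'
from h import *
from plant import arm
o=arm.get_obs();m=arm.camera_model('wrist');R0=rot(o['orientation'])
print(R0.T@(m['eye']-o['tool_pos']),R0.T@rot(m['attitude']))
Rc,t=cover([.5468,.1404,-1.798])
move(o,Rc@FLIP,t+Rc@[-.018,0,.038]+[0,0,.2])
E
```

```text
[0.06999472 0.00013394 0.01984853] [[-4.87964186e-05 -9.65979040e-01 -2.58620362e-01]
 [ 9.99999971e-01 -1.08057197e-04  2.14927277e-04]
 [-2.35561036e-04 -2.58620344e-01  9.65979017e-01]]
slide [-0.5686  0.6037  0.0073] turn [ 7.000e-02  3.000e-02 -5.385e+01]
```

Request:
jog_arm(motion=[{"fingers": 0,"slide": [-0.028,0.03,0],"turn": [0,0,-2.7]},{"fingers": 0,"slide": [-0.057,0.06,0],"turn": [0,0,-5.4]},{"fingers": 0,"slide": [-0.085,0.09,0],"turn": [0,0,-8.1]},{"fingers": 0,"slide": [-0.114,0.121,0],"turn": [0,0,-10.8]},{"fingers": 0,"slide": [-0.142,0.151,0],"turn": [0,0,-13.5]},{"fingers": 0,"slide": [-0.171,0.181,0],"turn": [0,0,-16.2]},{"fingers": 0,"slide": [-0.199,0.211,0],"turn": [0,0,-18.9]},{"fingers": 0,"slide": [-0.227,0.241,0],"turn": [0,0,-21.5]},{"fingers": 0,"slide": [-0.256,0.272,0],"turn": [0,0,-24.2]},{"fingers": 0,"slide": [-0.284,0.302,0],"turn": [0,0,-27]}])

```text
clock: 0.98
tool_pos: [0.4076, -0.2296, 0.4047]
orientation: [0.0, -0.425, 0.905, -0.0]
force: [2.4, -0.2, -0.4]
gripper_width: 0.0877
```

```bash
cat >go.py <<'E'
from h import *
from plant import arm
import sys
o=arm.get_obs();state(o)
E
python3 - <<'E'
from go import *
Rc,t=cover([.5468,.1404,-1.798])
move(o,Rc@FLIP,t+Rc@[-.018,0,.038]+[0,0,.2])
E
```

```text
t 0.98 tcp [ 0.4076 -0.2296  0.4047] F [ 2.4 -0.2 -0.4] w 0.0877 q [-0.09  0.01 -0.43 -0.   -1.13 -0.6 ]
slide [-0.3896  0.1376  0.0075] turn [-2.000e-02  1.000e-02 -2.673e+01]
```

Request:
jog_arm(motion=[{"fingers": 0,"slide": [-0.039,0.014,0.001],"turn": [0,0,-2.7]},{"fingers": 0,"slide": [-0.078,0.028,0.002],"turn": [0,0,-5.4]},{"fingers": 0,"slide": [-0.117,0.042,0.003],"turn": [0,0,-8.1]},{"fingers": 0,"slide": [-0.156,0.056,0.004],"turn": [0,0,-10.8]},{"fingers": 0,"slide": [-0.195,0.07,0.005],"turn": [0,0,-13.4]},{"fingers": 0,"slide": [-0.234,0.084,0.006],"turn": [0,0,-16.1]},{"fingers": 0,"slide": [-0.273,0.098,0.007],"turn": [0,0,-18.8]},{"fingers": 0,"slide": [-0.312,0.112,0.007],"turn": [0,0,-21.5]},{"fingers": 0,"slide": [-0.351,0.126,0.007],"turn": [0,0,-24.2]},{"fingers": 0,"slide": [-0.39,0.138,0.007],"turn": [0,0,-26.7]}])

```text
clock: 1.82
tool_pos: [0.5517, 0.1585, 0.3977]
orientation: [0.0, -0.623, 0.783, 0.0]
force: [0.7, -0.5, 0.8]
gripper_width: 0.088
```

Request:
jog_arm(motion=[{"fingers": 0,"slide": [0,0,0]},{"fingers": 0,"slide": [0,0,0]},{"fingers": 0,"slide": [0,0,0]}])

```text
validation failed for argument at $.mo...
```

```bash
python3 - <<'E'
from go import *
m=arm.camera_model('wrist');np.save('m1.npy',m,allow_pickle=True)
i=arm.snapshot('wrist')[:,:,::-1];cv2.imwrite('pics/w1.png',i)
Rc,t=cover([.5468,.1404,-1.798])
print(proj(m,t+(np.array([[70,45,5],[70,-45,5],[-70,-45,5],[-70,45,5],[-18,0,44]])/1000)@Rc.T).round())
E
```

```text
t 1.82 tcp [0.5517 0.1585 0.3977] F [ 0.7 -0.5  0.8] w 0.088 q [ 0.62  0.2  -0.23 -0.   -1.15 -0.85]
[[275. 119.]
 [367. 119.]
 [363. 254.]
 [280. 254.]
 [321. 215.]]
```

View pics/w1.png

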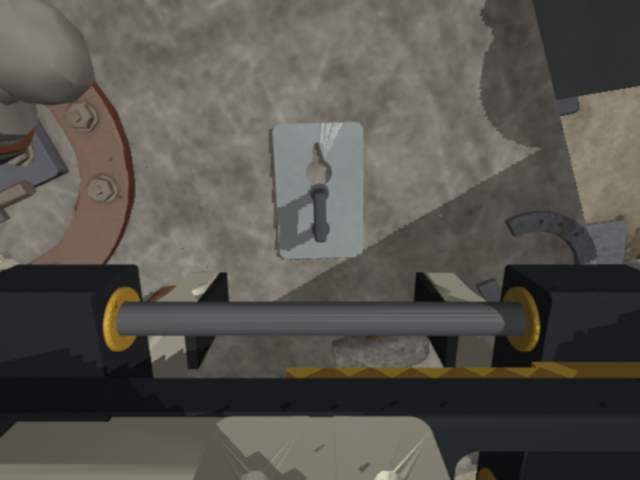

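```bash
python3 - <<'E'
from go import *
from scipy.optimize import least_squares
m=np.load('m1.npy',allow_pickle=True).item()
P=np.array([[70,45,5],[70,-45,5],[-70,-45,5],[-70,45,5],[22,0,5]])/1000
px=np.array([[273,123],[363.5,123],[363,257],[280,258],[318.5,171]])
def res(p):
    Rc,t=cover(p);return (proj(m,t+P@Rc.T)-px).ravel()
r=least_squares(res,[.547,.14,-1.8]);print(r.x,r.fun.round(1))
Rc,t=cover(r.x)
h=t+Rc@[-.018,0,.038];print(h,proj(m,[h+Rc@[-.024,0,.006],h+Rc@[.024,0,.006]]).round())
np.save('cov.npy',r.x)
move(o,Rc@FLIP,h)
E
```

```text
t 1.87 tcp [0.5547 0.1636 0.397 ] F [6.4 5.9 3.4] w 0.0878 q [ 0.63  0.21 -0.22  0.   -1.14 -0.85]
[ 0.54897804  0.14352927 -1.77928761] [-0.3  0.5  0.5 -1.2 -0.6 -0.3 -0.4  0.2  0.8  0.9]
[0.55270375 0.16113947 0.038     ] [[320. 243.]
 [319. 193.]]
slide [0.003  0.0017 0.1997] turn [-0.08  0.06 -0.74]
```

Request:
jog_arm(motion=[{"fingers": 0,"slide": [0,0,0.03],"turn": [0,0,-0.7]},{"fingers": 0,"slide": [0,0,0.06],"turn": [0,0,-0.7]},{"fingers": 0,"slide": [0,0,0.09],"turn": [0,0,-0.7]},{"fingers": 0,"slide": [0,0,0.11],"turn": [0,0,-0.7]},{"fingers": 0,"slide": [0,0,0.12],"turn": [0,0,-0.7]},{"fingers": 0,"slide": [0,0,0.12],"turn": [0,0,-0.7]},{"fingers": 0,"slide": [0,0,0.12],"turn": [0,0,-0.7]}])

```text
clock: 2.45
tool_pos: [0.552, 0.1563, 0.278]
orientation: [-0.0, -0.626, 0.78, -0.0]
force: [-0.3, -0.4, 0.8]
gripper_width: 0.0873
```

```bash
python3 - <<'E'
from go import *
m=arm.camera_model('wrist');i=arm.snapshot('wrist')[:,:,::-1];cv2.imwrite('pics/w2.png',i)
state(arm.get_obs())
Rc,t=cover(np.load('cov.npy'))
h=t+Rc@[-.018,0,.038]
move(o,Rc@FLIP,h)
print(proj(m,[h+Rc@[-.024,0,.006],h+Rc@[.024,0,.006],t+Rc@[.022,0,.005]]).round())
E
```

```text
t 2.45 tcp [0.552  0.1563 0.278 ] F [-0.3 -0.4  0.8] w 0.0873 q [ 0.62  0.31 -0.38  0.   -0.88 -0.83]
t 2.5 tcp [0.5523 0.1565 0.2789] F [ 0.2 -0.2  0.9] w 0.0878 q [ 0.62  0.31 -0.38  0.   -0.88 -0.83]
slide [-0.0049  0.0004  0.0807] turn [-0.   -0.03 -0.5 ]
[[321. 298.]
 [320. 225.]
 [320. 190.]]
```

View pics/w2.png

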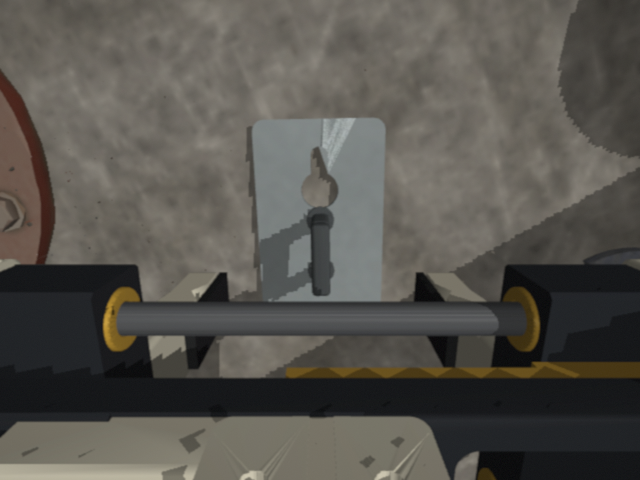

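Request:
jog_arm(force=40, motion=[{"fingers": 0,"slide": [-0.002,0,0.03],"turn": [0,0,-0.5]},{"fingers": 0,"slide": [-0.0045,0.0004,0.055],"turn": [0,0,-0.5]},{"fingers": 0,"slide": [-0.0045,0.0004,0.075],"turn": [0,0,-0.5]},{"fingers": 0,"slide": [-0.0045,0.0004,0.08],"turn": [0,0,-0.5]},{"fingers": 0,"slide": [-0.0045,0.0004,0.08],"turn": [0,0,-0.5]},{"fingers": 0.5,"slide": [-0.0045,0.0004,0.08],"turn": [0,0,-0.5]},{"fingers": 1,"slide": [-0.0045,0.0004,0.08],"turn": [0,0,-0.5]},{"fingers": 1,"slide": [-0.0045,0.0004,0.08],"turn": [0,0,-0.5]},{"fingers": 1,"slide": [-0.0045,0.0004,0.08],"turn": [0,0,-0.5]},{"fingers": 1,"slide": [-0.0045,0.0004,0.08],"turn": [0,0,-0.5]}])

```text
clock: 3.33
tool_pos: [0.5525, 0.1609, 0.1986]
orientation: [0.001, -0.63, 0.777, -0.0]
force: [1.4, 0.5, -0.8]
gripper_width: 0.0596
```

Request:
jog_arm(motion=[{"fingers": 1,"slide": [0,0,0],"turn": [0,0,0]},{"fingers": 1,"slide": [0,0,0],"turn": [0,0,0]},{"fingers": 1,"slide": [0,0,0],"turn": [0,0,0]},{"fingers": 1,"slide": [0,0,0],"turn": [0,0,0]}])

```text
clock: 3.67
tool_pos: [0.5523, 0.1607, 0.1976]
orientation: [-0.0, -0.63, 0.777, -0.0]
force: [-0.5, -0.3, 0.3]
gripper_width: 0.0334
```

Fingers are slow (~80 mm/s); keep closing.

Request:
jog_arm(motion=[{"fingers": 1,"slide": [0,0,0],"turn": [0,0,0]},{"fingers": 1,"slide": [0,0,0],"turn": [0,0,0]},{"fingers": 1,"slide": [0,0,0],"turn": [0,0,0]},{"fingers": 1,"slide": [0,0,0],"turn": [0,0,0]},{"fingers": 1,"slide": [0,0,0],"turn": [0,0,0]},{"fingers": 1,"slide": [0,0,0],"turn": [0,0,0]}])

```text
clock: 4.17
tool_pos: [0.5523, 0.1608, 0.1976]
orientation: [0.0, -0.63, 0.777, -0.0]
force: [0.8, 0.1, -1.2]
gripper_width: 0.0116
```

Request:
jog_arm(motion=[{"fingers": 1,"slide": [0,0,-0.02],"turn": [0,0,0]},{"fingers": 1,"slide": [0,0,-0.05],"turn": [0,0,0]},{"fingers": 1,"slide": [0,0,-0.08],"turn": [0,0,0]},{"fingers": 1,"slide": [0,0,-0.11],"turn": [0,0,0]},{"fingers": 1,"slide": [0,0,-0.14],"turn": [0,0,0]},{"fingers": 1,"slide": [0,0,-0.17],"turn": [0,0,0]},{"fingers": 1,"slide": [0,0,-0.19],"turn": [0,0,0]},{"fingers": 1,"slide": [0,0,-0.2],"turn": [0,0,0]}])

```text
clock: 4.83
tool_pos: [0.5524, 0.1608, 0.4006]
orientation: [0.002, -0.63, 0.777, -0.0]
force: [0.9, 0.8, -2.1]
gripper_width: 0.0117
```

```bash
python3 - <<'E'
from go import *
fp=[.5945,-.2129,-.3132]
Rf,t=face(fp);print(Rf.round(3))
# grasp point = handle, cover origin at face (-22,0,z)
g=t+Rf@[-.022-.018,0,.038+.10];print(g)
move(o,Rf@FLIP,g)
E
```

```text
t 4.83 tcp [0.5524 0.1608 0.4006] F [ 0.9  0.8 -2.1] w 0.0117 q [ 0.62  0.2  -0.22  0.   -1.15 -0.83]
[[-0.267  0.951  0.154]
 [-0.824 -0.308  0.476]
 [ 0.5    0.     0.866]]
[ 0.62643227 -0.11430086  0.20751151]
slide [ 0.1747 -0.1376  0.055 ] turn [-1.71 30.12  5.81]
```

Request:
jog_arm(motion=[{"fingers": 1,"slide": [0.02,-0.016,0.004],"turn": [-0.2,3.5,0.7]},{"fingers": 1,"slide": [0.04,-0.032,0.008],"turn": [-0.4,7,1.4]},{"fingers": 1,"slide": [0.06,-0.048,0.012],"turn": [-0.6,10.5,2.1]},{"fingers": 1,"slide": [0.08,-0.064,0.016],"turn": [-0.8,14,2.8]},{"fingers": 1,"slide": [0.1,-0.08,0.02],"turn": [-1,17.5,3.5]},{"fingers": 1,"slide": [0.12,-0.096,0.024],"turn": [-1.2,21,4.1]},{"fingers": 1,"slide": [0.14,-0.112,0.03],"turn": [-1.4,24.5,4.8]},{"fingers": 1,"slide": [0.15,-0.125,0.035],"turn": [-1.6,28,5.4]},{"fingers": 1,"slide": [0.16,-0.1376,0.04],"turn": [-1.7,30.1,5.8]},{"fingers": 1,"slide": [0.16,-0.1376,0.04],"turn": [-1.7,30.1,5.8]}])

```text
clock: 5.67
tool_pos: [0.6542, -0.0261, 0.3534]
orientation: [-0.214, -0.568, 0.78, -0.151]
force: [-1.2, 0.2, -4.1]
gripper_width: 0.0114
```

Request:
jog_arm(motion=[{"fingers": 1,"slide": [0,0,0],"turn": [0,0,0]},{"fingers": 1,"slide": [0,0,0],"turn": [0,0,0]},{"fingers": 1,"slide": [0,0,0],"turn": [0,0,0]}])

```text
clock: 5.92
tool_pos: [0.6535, -0.0239, 0.3577]
orientation: [-0.21, -0.569, 0.781, -0.152]
force: [-0.1, -0.3, -2.9]
gripper_width: 0.0116
```

```bash
python3 - <<'E'
from go import *
m=arm.camera_model('wrist');i=arm.snapshot('wrist')[:,:,::-1];cv2.imwrite('pics/w3.png',i);np.save('m3.npy',m,allow_pickle=True)
Rf,t=face([.5945,-.2129,-.3132])
R0=rot(o['orientation']);g=o['tool_pos']+G*R0[:,2]
print('grasp in face',((g-t)@Rf).round(4),R.from_matrix(Rf.T@R0@FLIP).as_rotvec(degrees=True).round(2))
print(proj(m,t+(np.array([[0,0,16],[74,0,0],[74,38,44],[95,86,0],[95,-86,0],[-136,86,0],[-136,-86,0]])/1000)@Rf.T).round())
E
```

```text
t 5.92 tcp [ 0.6535 -0.0239  0.3577] F [-0.1 -0.3 -2.9] w 0.0116 q [ 0.36  0.43 -0.22  0.42 -1.3  -0.86]
grasp in face [-0.0464 -0.0024  0.1559] [-0.1  -0.08  0.1 ]
[[317. 171.]
 [317.  70.]
 [257.  57.]
 [200.  39.]
 [433.  39.]
 [222. 322.]
 [412. 322.]]
```

View pics/w3.png

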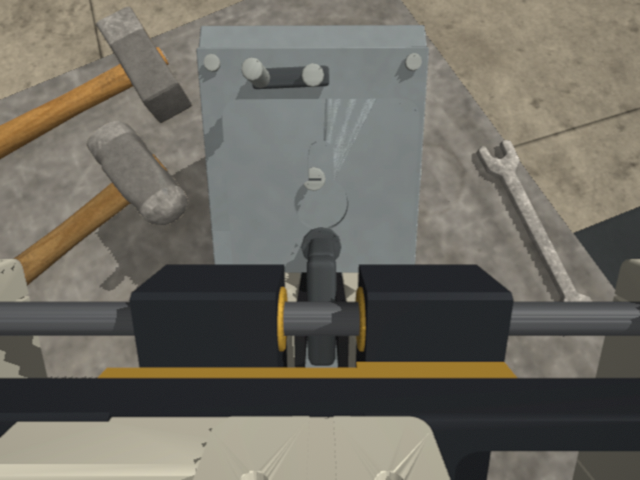

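```bash
python3 - <<'E'
import cv2
i=cv2.imread('pics/w3.png')[15:265,185:445]
i=cv2.createCLAHE(3,(4,4)).apply(cv2.cvtColor(i,6))
cv2.imwrite('pics/w3c.png',cv2.resize(i,None,fx=2.4,fy=2.4,interpolation=2))
E
```

```text
(no output)
```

View pics/w3c.png

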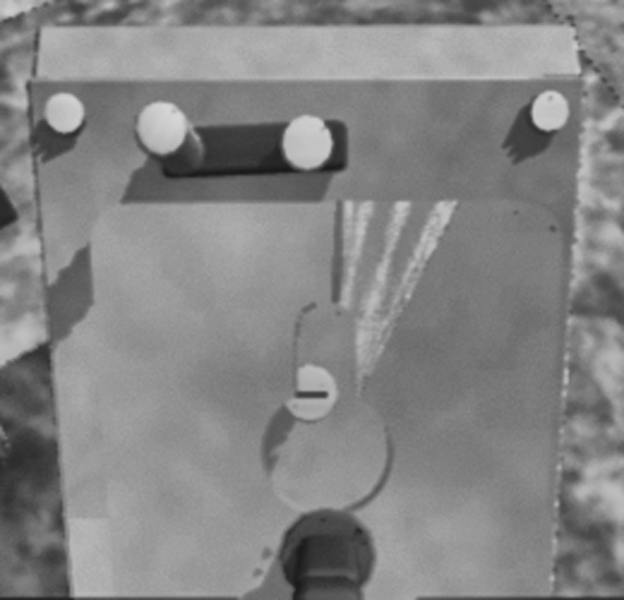

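```bash
python3 - <<'E'
from go import *
from scipy.optimize import least_squares
m=np.load('m3.npy',allow_pickle=True).item()
P=np.array([[0,0,16],[95,86,0],[95,-86,0],[74,38,44]])/1000
c=lambda a:np.array(a)/2.4+[185,15]
px=c([[312,392],[30,80],[580,78],[161,128]])
def res(p):
    Rf,t=face(p);return (proj(m,t+P@Rf.T)-px).ravel()
r=least_squares(res,[.5945,-.2129,-.3132]);print(r.x,r.fun.round(1))
np.save('face.npy',r.x);Rf,t=face(r.x)
print('pivot h10',(proj(m,t+Rf@[.074,0,.010])-[185,15])*2.4)
R0=rot(o['orientation'])@FLIP;g=o['tool_pos']-G*R0[:,2]
Q=np.array([[22,0,5],[58-6,0,5],[70,45,5],[70,-45,5],[-18,0,44]])/1000-[-.018,0,.038]
print('cover pred',((proj(m,g+Q@R0.T)-[185,15])*2.4).round())
print('grasp in face',((g-t)@Rf).round(4),R.from_matrix(Rf.T@R0).as_rotvec(degrees=True).round(2))
E
```

```text
t 5.97 tcp [ 0.6535 -0.0238  0.358 ] F [ 0.   0.6 -2.7] w 0.0116 q [ 0.36  0.42 -0.22  0.42 -1.3  -0.86]
[ 0.59867286 -0.20624503 -0.29888976] [-0.6  1.6 -2.3  0.1  3.  -1.3 -0.1 -1. ]
pivot h10 [[307.07573932 146.25506262]]
cover pred [[323. 450.]
 [323. 296.]
 [ 81. 195.]
 [565. 196.]
 [323. 724.]]
grasp in face [-0.0398 -0.0027  0.1525] [-0.48 -0.07 -0.61]
```

```bash
cat > tgt.py <<'E'
from go import *
def T(x,y,z):
    Rf,t=face(np.load('face.npy'))
    R0=rot(o['orientation'])@FLIP;g=o['tool_pos']-G*R0[:,2]
    print('grasp in face',((g-t)@Rf).round(4),R.from_matrix(Rf.T@R0).as_rotvec(degrees=True).round(2),'F face',(o['force']@Rf).round(1))
    move(o,Rf@FLIP,t+Rf@[x,y,z])
T(*map(float,sys.argv[1:4]))
E
python3 tgt.py -.038 0 .060
```

```text
t 5.97 tcp [ 0.6535 -0.0238  0.358 ] F [ 0.   0.6 -2.7] w 0.0116 q [ 0.36  0.42 -0.22  0.42 -1.3  -0.86]
grasp in face [-0.0398 -0.0027  0.1525] [-0.48 -0.07 -0.61] F face [-1.8 -0.1 -2. ]
slide [ 0.0019 -0.0021  0.0925] turn [ 0.48 -0.07 -0.61]
```

Request:
jog_arm(motion=[{"fingers": 1,"slide": [0.002,-0.002,0.015],"turn": [0.5,-0.1,-0.6]},{"fingers": 1,"slide": [0.002,-0.002,0.03],"turn": [0.5,-0.1,-0.6]},{"fingers": 1,"slide": [0.002,-0.002,0.045],"turn": [0.5,-0.1,-0.6]},{"fingers": 1,"slide": [0.002,-0.002,0.06],"turn": [0.5,-0.1,-0.6]},{"fingers": 1,"slide": [0.002,-0.002,0.075],"turn": [0.5,-0.1,-0.6]},{"fingers": 1,"slide": [0.002,-0.002,0.086],"turn": [0.5,-0.1,-0.6]},{"fingers": 1,"slide": [0.002,-0.002,0.092],"turn": [0.5,-0.1,-0.6]},{"fingers": 1,"slide": [0.002,-0.002,0.092],"turn": [0.5,-0.1,-0.6]},{"fingers": 1,"slide": [0.002,-0.002,0.092],"turn": [0.5,-0.1,-0.6]},{"fingers": 1,"slide": [0.002,-0.002,0.092],"turn": [0.5,-0.1,-0.6]}])

```text
clock: 6.8
tool_pos: [0.6412, -0.0701, 0.28]
orientation: [-0.208, -0.573, 0.777, -0.154]
force: [-0.6, -0.6, -2.3]
gripper_width: 0.0114
```

```bash
python3 tgt.py -.038 0 .041; python3 - <<'E'
from go import *
i=arm.snapshot('wrist')[15:265,185:445];s=arm.snapshot('side')[140:260,270:390]
i=cv2.resize(cv2.createCLAHE(3,(4,4)).apply(cv2.cvtColor(i,7)),None,fx=2,fy=2);s=cv2.resize(cv2.cvtColor(s,7),(500,500))
s=cv2.resize(s,(260,260));o_=np.zeros((500,780),np.uint8);o_[:,:520]=i;o_[:260,520:]=s
cv2.imwrite('pics/w4.png',o_)
E
```

```text
t 6.8 tcp [ 0.6412 -0.0701  0.28  ] F [-0.6 -0.6 -2.3] w 0.0114 q [ 0.29  0.47 -0.37  0.48 -1.1  -0.9 ]
grasp in face [-0.0376  0.0007  0.061 ] [ 0.06  0.   -0.05] F face [-0.5 -0.3 -2.4]
slide [-0.0004  0.0005  0.02  ] turn [-0.06  0.   -0.05]
t 6.8 tcp [ 0.6412 -0.0701  0.28  ] F [-0.6 -0.6 -2.3] w 0.0114 q [ 0.29  0.47 -0.37  0.48 -1.1  -0.9 ]
```

View pics/w4.png

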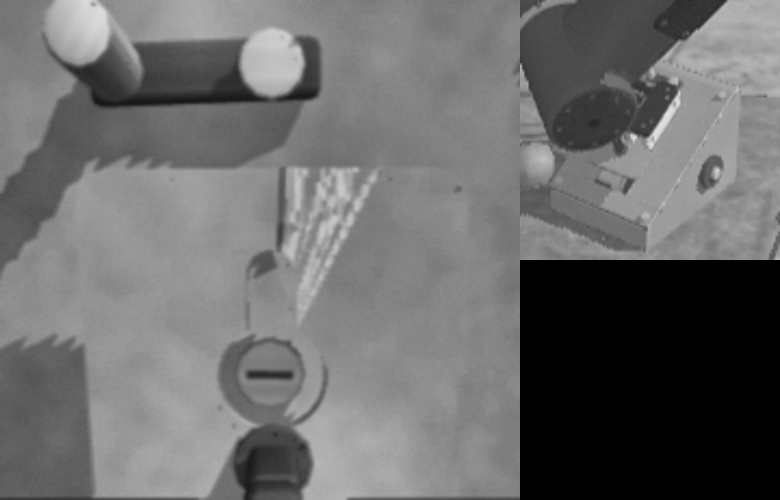

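Request:
jog_arm(motion=[{"fingers": 1,"slide": [0,-0.0005,0.004],"turn": [0,0,0]},{"fingers": 1,"slide": [0,-0.0005,0.008],"turn": [0,0,0]},{"fingers": 1,"slide": [0,-0.0005,0.012],"turn": [0,0,0]},{"fingers": 1,"slide": [0,-0.0005,0.015],"turn": [0,0,0]},{"fingers": 1,"slide": [0,-0.0005,0.018],"turn": [0,0,0]},{"fingers": 1,"slide": [0,-0.0005,0.019],"turn": [0,0,0]},{"fingers": 1,"slide": [0,-0.0005,0.019],"turn": [0,0,0]},{"fingers": 1,"slide": [0,-0.0005,0.019],"turn": [0,0,0]}])

```text
clock: 7.57
tool_pos: [0.6384, -0.0798, 0.2626]
orientation: [-0.209, -0.573, 0.777, -0.154]
force: [-0.1, 0.1, -3.0]
gripper_width: 0.0116
```

Request:
jog_arm(motion=[{"fingers": 1,"slide": [0,0,0.001],"turn": [0,0,0]},{"fingers": 1,"slide": [0,0,0.001],"turn": [0,0,0]},{"fingers": 1,"slide": [0,0,0.001],"turn": [0,0,0]}])

```text
clock: 7.82
tool_pos: [0.6382, -0.0801, 0.2619]
orientation: [-0.208, -0.573, 0.777, -0.154]
force: [-0.4, 0.6, -3.3]
gripper_width: 0.0117
```

```bash
python3 tgt.py -.038 0.001 .038
```

```text
t 7.82 tcp [ 0.6382 -0.0801  0.2619] F [-0.4  0.6 -3.3] w 0.0117 q [ 0.28  0.48 -0.39  0.5  -1.06 -0.91]
grasp in face [-0.0374  0.0006  0.04  ] [-0.02 -0.03 -0.04] F face [-2.1 -0.5 -2.6]
slide [-0.0005 -0.0003  0.002 ] turn [ 0.02 -0.03 -0.04]
```

No contact yet at 2 mm nominal; creep on.

Request:
jog_arm(motion=[{"fingers": 1,"slide": [0,0,0.0005],"turn": [0,0,0]},{"fingers": 1,"slide": [0,0,0.001],"turn": [0,0,0]},{"fingers": 1,"slide": [0,0,0.001],"turn": [0,0,0]},{"fingers": 1,"slide": [0,0,0.001],"turn": [0,0,0]}])

```text
clock: 8.15
tool_pos: [0.6381, -0.0806, 0.2609]
orientation: [-0.209, -0.573, 0.777, -0.154]
force: [0.9, -0.1, -3.1]
gripper_width: 0.0115
```

Request:
jog_arm(motion=[{"fingers": 1,"slide": [0,0,0.0005],"turn": [0,0,0]},{"fingers": 1,"slide": [0,0,0.001],"turn": [0,0,0]},{"fingers": 1,"slide": [0,0,0.001],"turn": [0,0,0]},{"fingers": 1,"slide": [0,0,0.001],"turn": [0,0,0]}])

```text
clock: 8.48
tool_pos: [0.6381, -0.081, 0.2602]
orientation: [-0.208, -0.573, 0.777, -0.154]
force: [0.0, 1.4, -2.0]
gripper_width: 0.0116
```

Request:
jog_arm(motion=[{"fingers": 1,"slide": [0,0,0.0005],"turn": [0,0,0]},{"fingers": 1,"slide": [0,0,0.001],"turn": [0,0,0]},{"fingers": 1,"slide": [0,0,0.001],"turn": [0,0,0]},{"fingers": 1,"slide": [0,0,0.001],"turn": [0,0,0]}])

```text
clock: 8.82
tool_pos: [0.638, -0.0811, 0.2601]
orientation: [-0.208, -0.574, 0.777, -0.154]
force: [-2.6, 6.1, 4.7]
gripper_width: 0.0114
```

```bash
python3 tgt.py -.038 0.001 .038
```

```text
t 8.82 tcp [ 0.638  -0.0811  0.2601] F [-2.6  6.1  4.7] w 0.0114 q [ 0.28  0.48 -0.4   0.5  -1.05 -0.91]
grasp in face [-0.0375  0.0008  0.0381] [ 0.05 -0.02 -0.04] F face [-2.  -4.2  6.6]
slide [-0.0004 -0.0003  0.0001] turn [-0.05 -0.02 -0.04]
```

Request:
jog_arm(motion=[{"fingers": 1,"slide": [0,0,-0.0008],"turn": [0,0,0]},{"fingers": 1,"slide": [-0.002,0,-0.0008],"turn": [0,0,0]},{"fingers": 1,"slide": [-0.005,0,-0.0008],"turn": [0,0,0]},{"fingers": 1,"slide": [-0.008,0,-0.0008],"turn": [0,0,0]},{"fingers": 1,"slide": [-0.011,0,-0.0008],"turn": [0,0,0]},{"fingers": 1,"slide": [-0.013,0,-0.0008],"turn": [0,0,0]},{"fingers": 1,"slide": [-0.014,0,-0.0008],"turn": [0,0,0]},{"fingers": 1,"slide": [-0.014,0,-0.0008],"turn": [0,0,0]}])

```text
clock: 9.48
tool_pos: [0.6418, -0.0693, 0.253]
orientation: [-0.208, -0.574, 0.777, -0.154]
force: [-0.3, 0.4, 4.7]
gripper_width: 0.0117
```

```bash
python3 tgt.py -.0635 0.001 .038
```

```text
t 9.48 tcp [ 0.6418 -0.0693  0.253 ] F [-0.3  0.4  4.7] w 0.0117 q [ 0.29  0.5  -0.39  0.5  -1.05 -0.92]
grasp in face [-0.0517  0.0009  0.0381] [ 0.02 -0.04 -0.02] F face [ 2.1 -0.4  4.2]
slide [-0.0117 -0.0001  0.0001] turn [-0.02 -0.04 -0.02]
```

Sliding freely. Go on to just short of home, then press to the stop.

Request:
jog_arm(motion=[{"fingers": 1,"slide": [-0.002,0,0],"turn": [0,0,0]},{"fingers": 1,"slide": [-0.005,0,0],"turn": [0,0,0]},{"fingers": 1,"slide": [-0.008,0,0],"turn": [0,0,0]},{"fingers": 1,"slide": [-0.01,0,0],"turn": [0,0,0]},{"fingers": 1,"slide": [-0.0105,0,0],"turn": [0,0,0]},{"fingers": 1,"slide": [-0.0105,0,0],"turn": [0,0,0]},{"fingers": 1,"slide": [-0.0105,0,0],"turn": [0,0,0]}])

```text
clock: 10.07
tool_pos: [0.6444, -0.0607, 0.2479]
orientation: [-0.208, -0.573, 0.777, -0.154]
force: [0.2, 1.0, 5.1]
gripper_width: 0.0115
```

```bash
python3 tgt.py -.0635 0.001 .038
```

```text
t 10.07 tcp [ 0.6444 -0.0607  0.2479] F [0.2 1.  5.1] w 0.0115 q [ 0.3   0.51 -0.39  0.49 -1.05 -0.93]
grasp in face [-0.0621  0.0009  0.0381] [ 0.01 -0.03 -0.03] F face [ 1.6 -0.1  4.9]
slide [-0.0014 -0.0002  0.0001] turn [-0.01 -0.03 -0.03]
```

Request:
jog_arm(motion=[{"fingers": 1,"slide": [-0.0005,0,0],"turn": [0,0,0]},{"fingers": 1,"slide": [-0.001,0,0],"turn": [0,0,0]},{"fingers": 1,"slide": [-0.001,0,0],"turn": [0,0,0]},{"fingers": 1,"slide": [-0.001,0,0],"turn": [0,0,0]}])

```text
clock: 10.4
tool_pos: [0.6446, -0.0601, 0.2474]
orientation: [-0.208, -0.573, 0.777, -0.154]
force: [-0.1, 0.0, 6.0]
gripper_width: 0.012
```

```bash
python3 tgt.py -.0635 0.001 .038
```

```text
t 10.4 tcp [ 0.6446 -0.0601  0.2474] F [-0.1  0.   6. ] w 0.012 q [ 0.31  0.51 -0.39  0.49 -1.05 -0.94]
grasp in face [-0.0628  0.0008  0.0381] [ 0.01 -0.04 -0.04] F face [ 3.1 -0.1  5.2]
slide [-0.0005 -0.0002  0.0001] turn [-0.01 -0.04 -0.04]
```

Request:
jog_arm(motion=[{"fingers": 1,"slide": [-0.0005,0,0],"turn": [0,0,0]},{"fingers": 1,"slide": [-0.001,0,0],"turn": [0,0,0]},{"fingers": 1,"slide": [-0.001,0,0],"turn": [0,0,0]},{"fingers": 1,"slide": [-0.001,0,0],"turn": [0,0,0]}])

```text
clock: 10.73
tool_pos: [0.6448, -0.0593, 0.247]
orientation: [-0.208, -0.573, 0.777, -0.154]
force: [0.1, 0.2, 5.3]
gripper_width: 0.0119
```

```bash
python3 tgt.py -.0635 0.001 .038
```

```text
t 10.73 tcp [ 0.6448 -0.0593  0.247 ] F [0.1 0.2 5.3] w 0.0119 q [ 0.31  0.51 -0.39  0.49 -1.05 -0.94]
grasp in face [-0.0638  0.0008  0.0381] [ 0.01 -0.04 -0.04] F face [2.4 0.  4.7]
slide [ 0.0004 -0.0002  0.0001] turn [-0.01 -0.04 -0.04]
```

Request:
jog_arm(motion=[{"fingers": 1,"slide": [-0.0005,0,0],"turn": [0,0,0]},{"fingers": 1,"slide": [-0.001,0,0],"turn": [0,0,0]},{"fingers": 1,"slide": [-0.001,0,0],"turn": [0,0,0]},{"fingers": 1,"slide": [-0.001,0,0],"turn": [0,0,0]}])

```text
clock: 11.07
tool_pos: [0.6451, -0.0584, 0.2465]
orientation: [-0.208, -0.573, 0.777, -0.154]
force: [0.5, -0.7, 5.0]
gripper_width: 0.0118
```

```bash
python3 tgt.py -.0635 0.001 .038
```

```text
t 11.07 tcp [ 0.6451 -0.0584  0.2465] F [ 0.5 -0.7  5. ] w 0.0118 q [ 0.31  0.51 -0.39  0.49 -1.05 -0.94]
grasp in face [-0.0648  0.0008  0.0381] [ 0.   -0.04 -0.04] F face [3.  0.7 4. ]
slide [ 0.0014 -0.0002  0.0001] turn [-0.   -0.04 -0.04]
```

Request:
jog_arm(motion=[{"fingers": 1,"slide": [-0.0005,0,0],"turn": [0,0,0]},{"fingers": 1,"slide": [-0.001,0,0],"turn": [0,0,0]},{"fingers": 1,"slide": [-0.001,0,0],"turn": [0,0,0]},{"fingers": 1,"slide": [-0.001,0,0],"turn": [0,0,0]}])

```text
clock: 11.4
tool_pos: [0.6452, -0.0581, 0.2462]
orientation: [-0.209, -0.573, 0.777, -0.154]
force: [0.0, -2.7, 7.6]
gripper_width: 0.0116
```

```bash
python3 tgt.py -.0635 0.001 .038;  python3 - <<'E'
from go import *
i=arm.snapshot('wrist')[15:265,185:445]
cv2.imwrite('pics/w5.png',cv2.resize(cv2.createCLAHE(3,(4,4)).apply(cv2.cvtColor(i,7)),None,fx=2.3,fy=2.3))
E
```

```text
t 11.4 tcp [ 0.6452 -0.0581  0.2462] F [ 0.  -2.7  7.6] w 0.0116 q [ 0.31  0.51 -0.39  0.49 -1.05 -0.94]
grasp in face [-0.0651  0.0008  0.0381] [-0.02 -0.1  -0.05] F face [6.1 0.8 5.3]
slide [ 0.0019 -0.0002  0.0001] turn [ 0.02 -0.1  -0.05]
t 11.4 tcp [ 0.6452 -0.0581  0.2462] F [ 0.  -2.7  7.6] w 0.0116 q [ 0.31  0.51 -0.39  0.49 -1.05 -0.94]
```

View pics/w5.png

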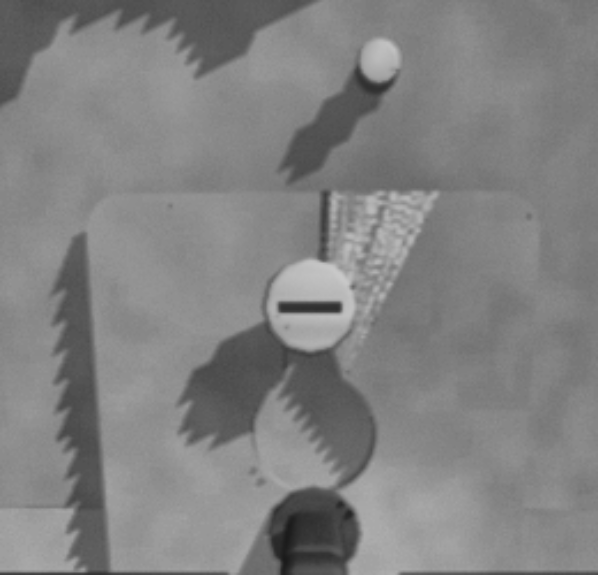

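Request:
jog_arm(motion=[{"fingers": 1,"slide": [-0.0005,0,0],"turn": [0,0,0]},{"fingers": 1,"slide": [-0.001,0,0],"turn": [0,0,0]},{"fingers": 1,"slide": [-0.001,0,0],"turn": [0,0,0]},{"fingers": 1,"slide": [-0.001,0,0],"turn": [0,0,0]}])

```text
clock: 11.78
tool_pos: [0.6453, -0.0578, 0.246]
orientation: [-0.209, -0.573, 0.777, -0.154]
force: [0.0, -5.6, 8.9]
gripper_width: 0.0117
```

```bash
python3 tgt.py -.0635 0.001 .038
```

```text
t 11.78 tcp [ 0.6453 -0.0578  0.246 ] F [ 0.  -5.6  8.9] w 0.0117 q [ 0.31  0.51 -0.39  0.49 -1.05 -0.94]
grasp in face [-0.0653  0.0007  0.0381] [-0.04 -0.17 -0.07] F face [9.1 1.6 5. ]
slide [ 0.0023 -0.0001  0.0001] turn [ 0.04 -0.17 -0.07]
```

Request:
jog_arm(motion=[{"fingers": 0.8,"slide": [0.002,0,0],"turn": [0,0,0]},{"fingers": 0.5,"slide": [0.002,0,0],"turn": [0,0,0]},{"fingers": 0.4,"slide": [0.002,0,0],"turn": [0,0,0]},{"fingers": 0.4,"slide": [0.002,0,0],"turn": [0,0,0]},{"fingers": 0.4,"slide": [0.002,0,0],"turn": [0,0,0]},{"fingers": 0.4,"slide": [0.002,0,0],"turn": [0,0,0]},{"fingers": 0.4,"slide": [0.002,0,0],"turn": [0,0,0]},{"fingers": 0.4,"slide": [0.002,0,0],"turn": [0,0,0]}])

```text
clock: 12.45
tool_pos: [0.6449, -0.0584, 0.246]
orientation: [-0.209, -0.573, 0.777, -0.154]
force: [-0.3, 0.4, 0.9]
gripper_width: 0.0517
```

Request:
jog_arm(motion=[{"fingers": 0.4,"slide": [0,0,-0.01],"turn": [0,0,0]},{"fingers": 0.4,"slide": [0,0,-0.02],"turn": [0,0,0]},{"fingers": 0.4,"slide": [0,0,-0.035],"turn": [0,0,0]},{"fingers": 0.4,"slide": [0,0,-0.055],"turn": [0,0,0]},{"fingers": 0.4,"slide": [0,0,-0.075],"turn": [0,0,0]},{"fingers": 0.4,"slide": [0,0,-0.09],"turn": [0,0,0]},{"fingers": 0.4,"slide": [0,0,-0.1],"turn": [0,0,0]},{"fingers": 0.4,"slide": [0,0,-0.1],"turn": [0,0,0]}])

```text
clock: 13.12
tool_pos: [0.6606, -0.0092, 0.3356]
orientation: [-0.206, -0.574, 0.777, -0.155]
force: [1.2, 0.3, 0.9]
gripper_width: 0.0527
```

```bash
python3 tgt.py .074 0.038 .115; python3 - <<'E'
from go import *
from scipy.optimize import least_squares
S,C=arm.camera_model('side'),arm.camera_model('scene')
Rf,t=face(np.load('face.npy'))
mw=arm.camera_model('wrist')
np.save('m6.npy',mw,allow_pickle=True)
cv2.imwrite('pics/w6.png',arm.snapshot('wrist')[:,:,::-1])
r=least_squares(lambda p:np.concatenate([proj(S,t+Rf@p)[0]-[339.8,187.9],proj(C,t+Rf@p)[0]-[457.5,279]]),[.036,0,.02])
print('pin',r.x,r.fun)
r=least_squares(lambda p:np.concatenate([proj(S,t+Rf@p)[0]-[255+240/3.3,150+152/3.3],proj(C,t+Rf@p)[0]-[447.5,274]]),[.0,0,.02])
print('screw',r.x,r.fun)
E
```

```text
t 13.12 tcp [ 0.6606 -0.0092  0.3356] F [1.2 0.3 0.9] w 0.0527 q [ 0.38  0.45 -0.23  0.42 -1.26 -0.89]
grasp in face [-0.0653  0.0018  0.141 ] [ 0.21  0.1  -0.06] F face [-0.1  1.1  1.1]
slide [ 0.1391 -0.0369  0.0259] turn [-0.21  0.1  -0.06]
t 13.12 tcp [ 0.6606 -0.0092  0.3356] F [1.2 0.3 0.9] w 0.0527 q [ 0.38  0.45 -0.23  0.42 -1.26 -0.89]
pin [ 0.04412184 -0.01189037  0.00174011] [-0.27749297 -0.46337299 -0.20968705  0.26100035]
screw [0.00040154 0.00201283 0.00945949] [-0.00611783 -0.01014338 -0.0048458   0.00599975]
```

View pics/w6.png

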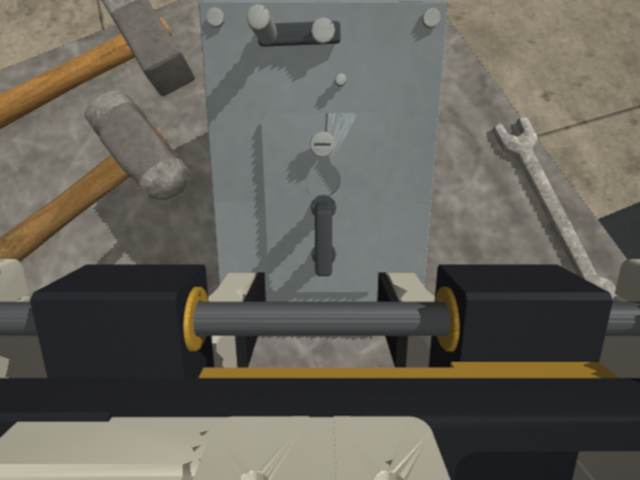

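```bash
python3 - <<'E'
from go import *
m=np.load('m6.npy',allow_pickle=True).item();Rf,t=face(np.load('face.npy'))
print(proj(m,t+np.array([[74,38,44],[74,37,44],[73,38,44],[0,0,16],[74,0,11]])/1000@Rf.T).round(1))
E
```

```text
t 13.17 tcp [ 0.66   -0.0099  0.3339] F [-0.8  1.1 -0.3] w 0.0528 q [ 0.38  0.45 -0.23  0.42 -1.26 -0.89]
[[258.2  14.9]
 [259.9  14.9]
 [258.3  16.8]
 [323.3 145. ]
 [323.3  31. ]]
```

Request:
jog_arm(motion=[{"fingers": 0.4,"slide": [0.02,-0.005,0],"turn": [0,0,0]},{"fingers": 0.4,"slide": [0.045,-0.011,0.002],"turn": [0,0,0]},{"fingers": 0.4,"slide": [0.07,-0.018,0.005],"turn": [0,0,0]},{"fingers": 0.4,"slide": [0.095,-0.024,0.01],"turn": [0,0,0]},{"fingers": 0.4,"slide": [0.12,-0.03,0.015],"turn": [0,0,0]},{"fingers": 0.4,"slide": [0.135,-0.035,0.02],"turn": [0,0,0]},{"fingers": 0.4,"slide": [0.139,-0.037,0.026],"turn": [0,0,0]},{"fingers": 0.4,"slide": [0.139,-0.037,0.026],"turn": [0,0,0]},{"fingers": 0.4,"slide": [0.139,-0.037,0.026],"turn": [0,0,0]},{"fingers": 0.4,"slide": [0.139,-0.037,0.026],"turn": [0,0,0]}])

```text
clock: 14.0
tool_pos: [0.6556, -0.1484, 0.3789]
orientation: [-0.209, -0.574, 0.777, -0.154]
force: [-0.5, -0.1, 0.9]
gripper_width: 0.0521
```

```bash
python3 tgt.py .074 0.038 .035
```

```text
t 14.0 tcp [ 0.6556 -0.1484  0.3789] F [-0.5 -0.1  0.9] w 0.0521 q [ 0.17  0.41 -0.22  0.49 -1.24 -0.7 ]
grasp in face [0.0732 0.0372 0.1113] [-0.07 -0.06  0.02] F face [ 0.6 -0.5  0.7]
slide [ 0.0009 -0.0007  0.0763] turn [ 0.07 -0.06  0.02]
```

Request:
jog_arm(force=15, motion=[{"fingers": 0.4,"slide": [0.001,-0.0007,0.015],"turn": [0,0,0]},{"fingers": 0.4,"slide": [0.001,-0.0007,0.03],"turn": [0,0,0]},{"fingers": 0.4,"slide": [0.001,-0.0007,0.045],"turn": [0,0,0]},{"fingers": 0.4,"slide": [0.001,-0.0007,0.06],"turn": [0,0,0]},{"fingers": 0.4,"slide": [0.001,-0.0007,0.07],"turn": [0,0,0]},{"fingers": 0.4,"slide": [0.001,-0.0007,0.076],"turn": [0,0,0]},{"fingers": 0.6,"slide": [0.001,-0.0007,0.076],"turn": [0,0,0]},{"fingers": 1,"slide": [0.001,-0.0007,0.076],"turn": [0,0,0]},{"fingers": 1,"slide": [0.001,-0.0007,0.076],"turn": [0,0,0]},{"fingers": 1,"slide": [0.001,-0.0007,0.076],"turn": [0,0,0]}])

```text
clock: 14.83
tool_pos: [0.6453, -0.1859, 0.3153]
orientation: [-0.208, -0.573, 0.777, -0.154]
force: [1.0, -0.3, -0.2]
gripper_width: 0.0314
```

Request:
jog_arm(motion=[{"fingers": 1,"slide": [0,0,0],"turn": [0,0,0]},{"fingers": 1,"slide": [0,0,0],"turn": [0,0,0]},{"fingers": 1,"slide": [0,0,0],"turn": [0,0,0]},{"fingers": 1,"slide": [0,0,0],"turn": [0,0,0]},{"fingers": 1,"slide": [0,0,0],"turn": [0,0,0]}])

```text
clock: 15.25
tool_pos: [0.6455, -0.1863, 0.3149]
orientation: [-0.208, -0.574, 0.777, -0.154]
force: [4.1, -1.1, 0.1]
gripper_width: 0.0134
```

```bash
python3 tgt.py .074 0.038 .035; python3 -c "
import numpy as np
for a in np.arange(10,96,10):
    r=np.radians(a);print(a,(38*np.cos(r)-38).round(1),(-38*np.sin(r)).round(1))"
```

```text
t 15.25 tcp [ 0.6455 -0.1863  0.3149] F [ 4.1 -1.1  0.1] w 0.0134 q [ 0.11  0.45 -0.33  0.55 -1.09 -0.74]
grasp in face [0.075  0.039  0.0363] [ 0.07 -0.01 -0.04] F face [-0.1  4.3  0.2]
slide [-0.001   0.0008  0.0013] turn [-0.07 -0.01 -0.04]
10 -0.6 -6.6
20 -2.3 -13.0
30 -5.1 -19.0
40 -8.9 -24.4
50 -13.6 -29.1
60 -19.0 -32.9
70 -25.0 -35.7
80 -31.4 -37.4
90 -38.0 -38.0
```

Request:
jog_arm(motion=[{"fingers": 1,"slide": [-0.0035,0,0],"turn": [0,0,0]},{"fingers": 1,"slide": [-0.0066,0.0006,0],"turn": [0,0,0]},{"fingers": 1,"slide": [-0.0098,0.0013,0],"turn": [0,0,0]},{"fingers": 1,"slide": [-0.013,0.0023,0],"turn": [0,0,0]},{"fingers": 1,"slide": [-0.016,0.0036,0],"turn": [0,0,0]},{"fingers": 1,"slide": [-0.019,0.0051,0],"turn": [0,0,0]},{"fingers": 1,"slide": [-0.0218,0.0069,0],"turn": [0,0,0]},{"fingers": 1,"slide": [-0.0244,0.0089,0],"turn": [0,0,0]},{"fingers": 1,"slide": [-0.0269,0.0111,0],"turn": [0,0,0]},{"fingers": 1,"slide": [-0.0269,0.0111,0],"turn": [0,0,0]}])

```text
clock: 16.08
tool_pos: [0.6429, -0.1598, 0.301]
orientation: [-0.206, -0.574, 0.777, -0.155]
force: [9.5, -0.3, -4.2]
gripper_width: 0.013
```

```bash
python3 tgt.py .036 0.0 .035
```

```text
t 16.08 tcp [ 0.6429 -0.1598  0.301 ] F [ 9.5 -0.3 -4.2] w 0.013 q [ 0.15  0.45 -0.35  0.54 -1.07 -0.78]
grasp in face [0.0465 0.0293 0.0365] [0.24 0.11 0.01] F face [-4.3  9.2 -2.4]
slide [-0.0108  0.0286  0.0014] turn [-0.24  0.11  0.01]
```

Request:
jog_arm(motion=[{"fingers": 1,"slide": [-0.0025,0.002,0],"turn": [0,0,0]},{"fingers": 1,"slide": [-0.0051,0.004,0],"turn": [0,0,0]},{"fingers": 1,"slide": [-0.007,0.0068,0],"turn": [0,0,0]},{"fingers": 1,"slide": [-0.0084,0.0097,0],"turn": [0,0,0]},{"fingers": 1,"slide": [-0.0097,0.0128,0],"turn": [0,0,0]},{"fingers": 1,"slide": [-0.0107,0.016,0],"turn": [0,0,0]},{"fingers": 1,"slide": [-0.0107,0.016,0],"turn": [0,0,0]}])

```text
clock: 16.67
tool_pos: [0.6308, -0.1452, 0.2952]
orientation: [-0.205, -0.575, 0.777, -0.155]
force: [10.5, 6.2, -7.4]
gripper_width: 0.0133
```

```bash
python3 tgt.py .036 0.0 .035
```

```text
t 16.67 tcp [ 0.6308 -0.1452  0.2952] F [10.5  6.2 -7.4] w 0.0133 q [ 0.18  0.44 -0.39  0.53 -1.06 -0.81]
grasp in face [0.0343 0.0136 0.0368] [0.32 0.24 0.05] F face [-11.5   8.2  -1.9]
slide [0.0011 0.0127 0.0017] turn [-0.32  0.24  0.05]
```

Request:
jog_arm(motion=[{"fingers": 0.7,"slide": [0,0,0],"turn": [0,0,0]},{"fingers": 0.65,"slide": [0,0,0],"turn": [0,0,0]},{"fingers": 0.65,"slide": [0,0,0],"turn": [0,0,0]},{"fingers": 0.65,"slide": [0,0,0],"turn": [0,0,0]},{"fingers": 0.65,"slide": [0,0,0],"turn": [0,0,0]}])

```text
clock: 17.08
tool_pos: [0.6282, -0.1476, 0.2956]
orientation: [-0.209, -0.573, 0.777, -0.154]
force: [-0.4, 0.1, -0.4]
gripper_width: 0.0305
```

```bash
python3 tgt.py .036 0.0 .035
```

```text
t 17.08 tcp [ 0.6282 -0.1476  0.2956] F [-0.4  0.1 -0.4] w 0.0305 q [ 0.17  0.44 -0.39  0.53 -1.07 -0.81]
grasp in face [0.0379 0.0107 0.0355] [-0.07 -0.05 -0.05] F face [-0.2 -0.4 -0.3]
slide [-0.0017  0.0109  0.0005] turn [ 0.07 -0.05 -0.05]
```

Request:
jog_arm(motion=[{"fingers": 0.65,"slide": [-0.001,0.003,0],"turn": [0,0,0]},{"fingers": 0.65,"slide": [-0.001,0.006,0],"turn": [0,0,0]},{"fingers": 0.65,"slide": [-0.001,0.009,0],"turn": [0,0,0]},{"fingers": 0.65,"slide": [-0.001,0.012,0],"turn": [0,0,0]},{"fingers": 0.65,"slide": [-0.001,0.014,0],"turn": [0,0,0]},{"fingers": 0.65,"slide": [-0.001,0.016,0],"turn": [0,0,0]},{"fingers": 0.65,"slide": [-0.001,0.016,0],"turn": [0,0,0]}])

```text
clock: 17.67
tool_pos: [0.6132, -0.1416, 0.2953]
orientation: [-0.209, -0.573, 0.777, -0.154]
force: [0.3, -0.5, -0.5]
gripper_width: 0.031
```

```bash
python3 tgt.py .036 -.008 .035
```

```text
t 17.67 tcp [ 0.6132 -0.1416  0.2953] F [ 0.3 -0.5 -0.5] w 0.031 q [ 0.19  0.41 -0.43  0.53 -1.06 -0.83]
grasp in face [ 0.0366 -0.0053  0.0359] [-0.02 -0.04 -0.03] F face [ 0.1  0.4 -0.6]
slide [-0.0005  0.0028  0.0009] turn [ 0.02 -0.04 -0.03]
```

Request:
jog_arm(motion=[{"fingers": 0.65,"slide": [0,0.001,0],"turn": [0,0,0]},{"fingers": 0.65,"slide": [0,0.002,0],"turn": [0,0,0]},{"fingers": 0.65,"slide": [0,0.003,0],"turn": [0,0,0]},{"fingers": 0.65,"slide": [0,0.003,0],"turn": [0,0,0]},{"fingers": 0.65,"slide": [0,0.003,0],"turn": [0,0,0]}])

```text
clock: 18.08
tool_pos: [0.6112, -0.1409, 0.2953]
orientation: [-0.208, -0.573, 0.777, -0.154]
force: [4.3, -2.3, -2.0]
gripper_width: 0.0305
```

Request:
jog_arm(motion=[{"fingers": 0.65,"slide": [0,0.0005,0],"turn": [0,0,0]},{"fingers": 0.65,"slide": [0,0.001,0],"turn": [0,0,0]},{"fingers": 0.65,"slide": [0,0.0015,0],"turn": [0,0,0]},{"fingers": 0.65,"slide": [0,0.0015,0],"turn": [0,0,0]}])

```text
clock: 18.42
tool_pos: [0.6106, -0.1407, 0.2954]
orientation: [-0.207, -0.574, 0.777, -0.155]
force: [9.8, -7.1, -4.7]
gripper_width: 0.0306
```

```bash
python3 tgt.py .036 -.008 .035
```

```text
t 18.42 tcp [ 0.6106 -0.1407  0.2954] F [ 9.8 -7.1 -4.7] w 0.0306 q [ 0.19  0.41 -0.44  0.53 -1.05 -0.83]
grasp in face [ 0.0364 -0.0075  0.036 ] [ 0.15  0.01 -0.05] F face [ 1.  11.5 -6.1]
slide [-0.0004  0.0001  0.001 ] turn [-0.15  0.01 -0.05]
```

Request:
jog_arm(motion=[{"fingers": 0.65,"slide": [0,-0.003,0],"turn": [0,0,0]},{"fingers": 0.65,"slide": [0,-0.008,0],"turn": [0,0,0]},{"fingers": 0.65,"slide": [0,-0.008,-0.005],"turn": [0,0,0]},{"fingers": 0.65,"slide": [0,-0.008,-0.03],"turn": [0,0,0]},{"fingers": 0.65,"slide": [-0.01,-0.008,-0.06],"turn": [0,0,0]},{"fingers": 0.65,"slide": [-0.035,-0.008,-0.09],"turn": [0,0,0]},{"fingers": 0.65,"slide": [-0.06,-0.008,-0.11],"turn": [0,0,0]},{"fingers": 0.65,"slide": [-0.08,-0.008,-0.12],"turn": [0,0,0]},{"fingers": 0.65,"slide": [-0.08,-0.008,-0.12],"turn": [0,0,0]},{"fingers": 0.65,"slide": [-0.08,-0.008,-0.12],"turn": [0,0,0]}])

```text
clock: 19.25
tool_pos: [0.6552, -0.0177, 0.3588]
orientation: [-0.209, -0.574, 0.777, -0.154]
force: [1.1, -0.4, -0.5]
gripper_width: 0.0305
```

```bash
python3 - <<'E'
from go import *
m=arm.camera_model('wrist');i=arm.snapshot('wrist')[:,:,::-1];cv2.imwrite('pics/w7.png',i)
Rf,t=face(np.load('face.npy'))
print(proj(m,t+np.array([[0,0,16],[74,0,11],[36,0,44],[22,45,5],[22,-45,5],[-118,0,5]])/1000@Rf.T).round(1))
E
```

```text
t 19.25 tcp [ 0.6552 -0.0177  0.3588] F [ 1.1 -0.4 -0.5] w 0.0305 q [ 0.37  0.43 -0.22  0.42 -1.3  -0.86]
[[318.3 172.6]
 [318.2  69.1]
 [317.9 121.7]
 [260.6 142.8]
 [376.  142.9]
 [318.4 307.1]]
```

View pics/w7.png

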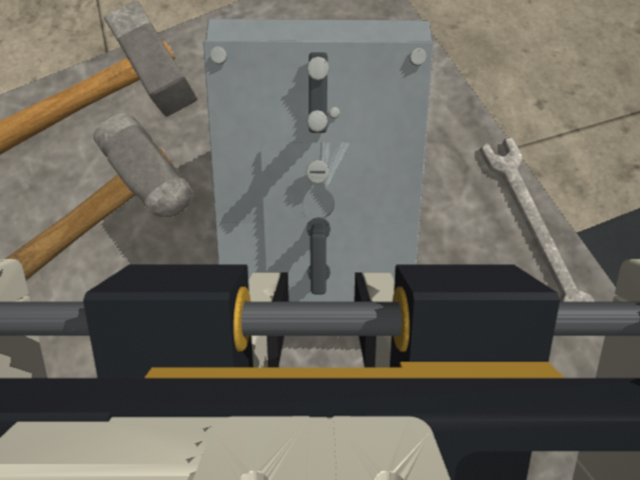

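The wrist view shows the latch pivot at (318,68) and the knob at (317,121), so the latch points straight down the slope. The screw is at (318,172) at the slot end, with the cover square. The gripper is clear of everything.

```bash
python3 -c "
from plant import arm
print(arm.finish_job())"
```

```text
the job is handed in; nothing more can be done
None
```

The cover is refitted, the latch is closed over it, and the job is handed in at about 19 s of the 56 s allowed.

**Cover:** I lifted it by the handle, passed the keyhole over the screw head and laid it on the face, with contact at the expected height. I then slid it down until the neck stopped hard in the slot: the motion ceased and the slope force rose to 9 N. The stop came about 1.5 mm further down than I had calculated, within the measuring error.

**Latch:** Gripping the knob built up to about 14 N of sideways load by roughly 70 degrees. I let go and pushed the knob the rest of the way with one finger, until it met its stop at about 11 N.

**Last check:** The final wrist picture shows the knob straight down the slope from the pivot, within 1 pixel sideways. It also shows the screw at the end of the slot and the cover square, with the gripper clear. The hammer and spanner looked unmoved. I did not check the oil can and horseshoe again, but the arm never went near them. No check failed.

I viewed 11 pictures, one over the budget of 10.

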